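Clamp a copper-faced blank in the bench screw clamp

TASK

Push the copper-faced plate on the clamp's bed fully home, squarely against the back stop. Then wind the crank clockwise until the pad meets the plate and snug it by feel: firm, so that the plate cannot shift, but not so hard that the pad marks it. Let go of the crank and leave everything else on the bench where it is.

Things in the scene. Friction and masses are not known exactly. Their poses are not given: they have to be found in the camera images.
- clamp: Grey-painted steel screw clamp fixed to the black breadboard. Origin on the bench straight below the screw's axis; x from the open front to the back column, z up. Bed: grey slab, x -150 to +85 mm, 90 mm wide, top 30 mm above the bench. The column (x +48 to +85) carries an arm over the bed, x -20 to +85 mm, z 105 to 135 mm. The upright screw passes through the arm.
- stop (a point): Back stop: bright steel ledge across the clamp's bed, 70 mm wide, 14 mm high. This point is the middle of its front face at bed height (clamp frame x +35, z 30 mm).
- screw: The screw, which sinks 16 mm per full clockwise turn (seen from above), with all it carries: the crank on top, the rubber-faced pad (32 mm across) below. Origin on the axis at the crank arm's underside, z 160 to 168 mm at the start. How far the pad sits below this origin differs (101 to 112 mm) and is not measured; at the start it hangs 6 to 26 mm over the plate's top.
- hub (a point): Top centre of the crank's hub, on the screw's axis. The crank is stiff: winding takes about 5 N along the circle at the knob, and it stays put (a very tight one springs back a little). Once the pad meets the plate the effort rises, about 10 N more per further radian. Properly snug is 3 to 8 N above the running effort; more than 10 N above it is too hard and marks the plate.
- knob (a point): Middle of the crank's upright round black knob, 20 mm across, 42 mm tall, spinning freely on its pin 40 mm from the screw's axis; it circles the axis and sinks with the screw. Its foot is 1 mm over the crank arm (16 mm wide, 8 mm thick) and level with the hub's top (hub 28 mm across). It starts between 100 degrees left and 60 degrees right of the clamp's x axis.
- plate: The work: aluminium plate with copper top, 120 x 60 x 12 mm, 0.24 kg, loose on the clamp's bed under the pad, its long x axis roughly along the clamp's. Origin at the centre of its underside. It starts 25 to 47 mm short of the back stop and a little askew; home, its origin is at x = -25 mm in the clamp's frame.
- post: Bystander: steel post 100 mm tall on a round foot 50 mm across, origin under its foot.
- weight: Bystander: brass weight 48 mm across, 52 mm tall, origin under its centre.
- driver: Bystander: screwdriver 160 mm long, lying along its x axis.
- laminate: Bystander: bare copper board 100 x 120 x 6 mm lying flat, origin under its centre.
Things that resemble listed ones, but are neither listed nor needed, are in the scene too. What is meant by the plate is not black or purple, and is the larger of those in its own colour.

How it is judged:
By the outcome, as a careful person would: the job done as asked, in the order asked, and still so for the second after the job is handed in, with the robot touching nothing.
It also fails if it takes over 72 s, if anything falls off the work surface, if the arm or the gripper's body presses on something with over 40 N, if the wrist force passes 120 N, or if a joint passes its speed limit or range.

ROBOT

A 6-joint arm with a two-finger parallel gripper is mounted at the origin on the work surface. World frame = base frame: x ahead of the robot, y to its left, z up, the work surface at z = 0. Lengths are in m, angles in rad, forces in N, time in s.
With the tool pointing down it reaches from about 0.3 to 1 m from the base axis. Payload 5.1 kg.
Tool frame: the origin (TCP) lies midway between the tips of the shut fingers; the grasp point (between the pads) lies grasp_offset behind it (grasp_offset is the distance from the TCP to the grasp point, in m); z points along the fingers, y is the direction in which the jaws open and shut (so a half turn about z gives the same grasp; the last joint's range is limited). The gripper opens to 95 mm and grips with 3 to 60 N. Pads are 20 mm wide; open, the fingers measure 119 mm over their backs; the gripper's body (75 mm by 180 mm) begins 59 mm behind the grasp point.
Start: joints at [1.043, 0.124, 1.65, -0, 1.367, -0.083], TCP at [0.28, 0.587, 0.19] pointing down, gripper open.
Joint ranges: [-2.61, 2.61], [-1.02, 2.33], [0.03, 2.71], [-1.35, 4.49], [0.32, 2.68], [-2.91, 2.91]. Speed limits (rad/s): [2.57, 2.57, 3.14, 3.14, 3.14, 3.14].

INTERFACE

Orientations are given as a unit quaternion [w, x, y, z].
In Python, from plant import * gives the robot as it stands. The module is installed in compiled form; this text tells all that it offers.
- The arm moves only by the tool move_arm, never from a script. Its argument "targets" is a list of rows, each an object with "translation": the shift along the tool's x, y, z in cm, a list of three; "delta_rot": the turn, a rotation vector about the tool's x, y, z in degrees, a list of three. A call has 1 to 10 rows; each row is the pose to reach, as a shift and turn from the pose commanded when the call began, along the tool's axes at that moment; what a row does not reach only later rows make up. A row lasts 1/12 s, in which the tool goes at most 41.7 mm and 7.16 degrees, less where a joint would pass 70% of its speed; a pose out of reach is approached as far as the arm can. A call with a gripper value outside its range is refused whole. "hand" is the closure, from -1 (fully open) to 1 (shut), set as the call begins (left out, the last holds). The fingers move at their own pace and stop on an object; the grip force is fixed at half the most. Time passes only in rows, so rows that repeat a pose let the fingers close. It gives the time, the measured TCP pose, the force and the opening at its end, in the units of the state.
- get_obs(): the state, without advancing time (a new reading comes with each control period).
- capture(name): name is "scene" or "top" or "wrist"; returns a dict with "pixels" (420x560x3 uint8, blue, green, red), "camera_matrix" (3x3 intrinsics, pixels), "position" and "rotation" of the camera in the world. Camera axes: x right, y down, z forward; pixel columns grow to the right and rows downward; lengths in m; the calibration is good to about 2 mm. A picture is of the moment at which its call begins. There is no depth.
- hand_in(): hands the job in, once; it reports no verdict.
The state is a dict: "t": time; "joints": joint angles; "joint_vel": joint speeds; "joint_efforts": joint torques, N m; "tool_pos": TCP position; "ee_rot": TCP orientation; "contact_force": force on the tool from outside, world axes, zero at the start; "moment": the same for the moment, N m; "finger_gap": finger opening in m.
Only numpy, scipy, OpenCV 4.12 (cv2) and the standard library are available. Lean on these libraries where they do the work, as an engineer would, in place of code of your own. Each camera call takes 0.05 s, during which the arm holds its last target. There are 200 camera calls.

## Working session

There is one attempt and no reset: what is moved stays moved. The work goes in short steps, Python scripts to look and compute and a tool call to move; the robot and the scene stay as the last step left them, time stands still between calls to the robot, and variables do not carry over. Pictures are saved under pics/ and viewed, about 8 in all and at most 12, crops included, and the job is handed in when it is done.

Besides the shell and the picture viewer there is one more tool, called after "Emit:" as name(argument=value, ...), one argument or row to a line, values as JSON. move_arm: Moves the arm, as the interface text tells. Its arguments: {"type":"object","properties":{"targets":{"type":"array"},"hand":{"type":"number"}},"required":["targets"]}

```bash
mkdir -p pics; cat > h.py <<'E'
from plant import *
import numpy as np, cv2
from scipy.spatial.transform import Rotation as R
def snap(n,f,crop=None,scale=1):
    c=capture(n); np.savez('pics/'+f+'.npz',**{k:c[k] for k in c}); im=c['pixels']
    if crop: x0,y0,x1,y1=crop; im=im[y0:y1,x0:x1]
    cv2.imwrite('pics/'+f+'.png',cv2.resize(im,None,fx=scale,fy=scale,interpolation=cv2.INTER_CUBIC)); return c
def load(f): return dict(np.load('pics/'+f+'.npz'))
def px(c,u,v,z):
    d=c['rotation']@np.linalg.solve(c['camera_matrix'],[u,v,1.]); p=c['position']; return p+d*(z-p[2])/d[2]
def proj(c,P):
    q=c['camera_matrix']@(c['rotation'].T@(np.asarray(P,float)-c['position'])); return q[:2]/q[2]
def tool(dw):
    o=get_obs(); q=o['ee_rot']; return R.from_quat([q[1],q[2],q[3],q[0]]).inv().apply(dw)*100
E
python3 - <<'E'
from h import *
a=snap('scene','s0'); b=snap('top','t0')
cv2.imwrite('pics/both.png',np.vstack([a['pixels'],b['pixels']])[:, :])
for c in(a,b): print(c['position'],c['rotation'].round(3).tolist(),c['camera_matrix'].tolist())
print(get_obs())
E
```

```text
[1.34870573 0.11541467 0.98051937] [-0.247, 0.607, 0.695, -0.297] [[451.6356569342101, 0.0, 278.6612508961939], [0.0, 451.6356569342101, 212.12020111523063], [0.0, 0.0, 1.0]]
[ 0.42897671 -0.01893489  1.2724461 ] [-0.035, 0.711, -0.702, 0.025] [[463.70918270470236, 0.0, 285.8439105320082], [0.0, 463.70918270470236, 217.72070228848642], [0.0, 0.0, 1.0]]
{'t': 0.1, 'joints': array([ 1.04341875e+00,  1.24441094e-01,  1.65156458e+00, -1.62345215e-05,
        1.36746753e+00, -8.26048940e-02]), 'joint_vel': array([-0.00102517, -0.00178114, -0.00307929,  0.00160862,  0.0005229 ,
       -0.0004236 ]), 'joint_efforts': array([ 1.15523351e-03, -4.18885159e+01, -3.61094320e+01,  7.76786590e-02,
        4.61626227e-02, -3.79751168e-05]), 'tool_pos': array([0.27937866, 0.58619628, 0.18879318]), 'ee_rot': array([-2.74768772e-04,  2.20556120e-01,  9.75373833e-01, -8.99268177e-04]), 'contact_force': array([1.10706782, 0.7809972 , 0.4558295 ]), 'moment': array([ 0.0419642 , -0.04213631,  0.01006983]), 'finger_gap': 0.0954886152142633}
```

View pics/s0.png

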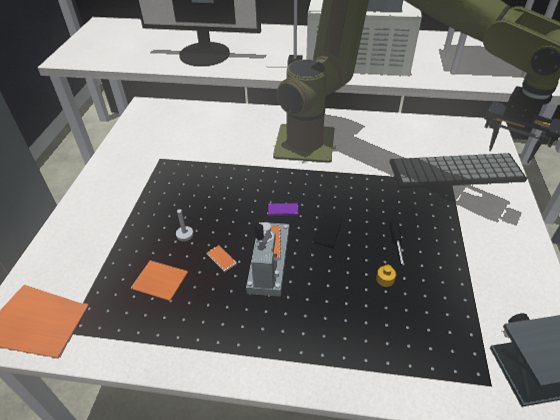

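View pics/t0.png

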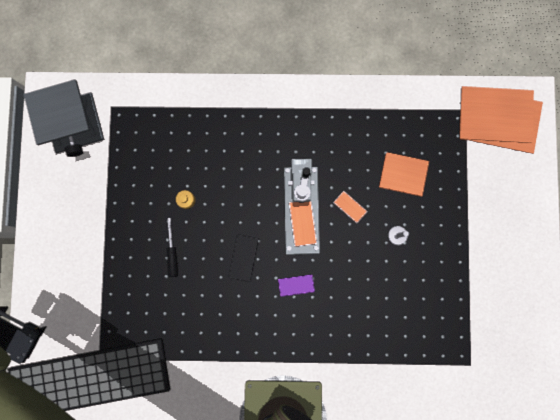

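The top view has three copper candidates. The one on the grey bed at (303,222) is the plate. The loose one at (350,207) is a smaller offcut, and (404,174) is the laminate. Next I'll take enlarged crops to confirm and measure.

```bash
python3 - <<'E'
from h import *
a=load('t0')['pixels'][145:265,265:385]; b=load('s0')['pixels'][200:310,215:325]
f=lambda i,s:cv2.resize(i,s,interpolation=cv2.INTER_CUBIC)
cv2.imwrite('pics/c0.png',np.hstack([f(a[:,:66],(330,600)),f(b,(470,470+130))]))
E
```

```text
(no output)
```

View pics/c0.png

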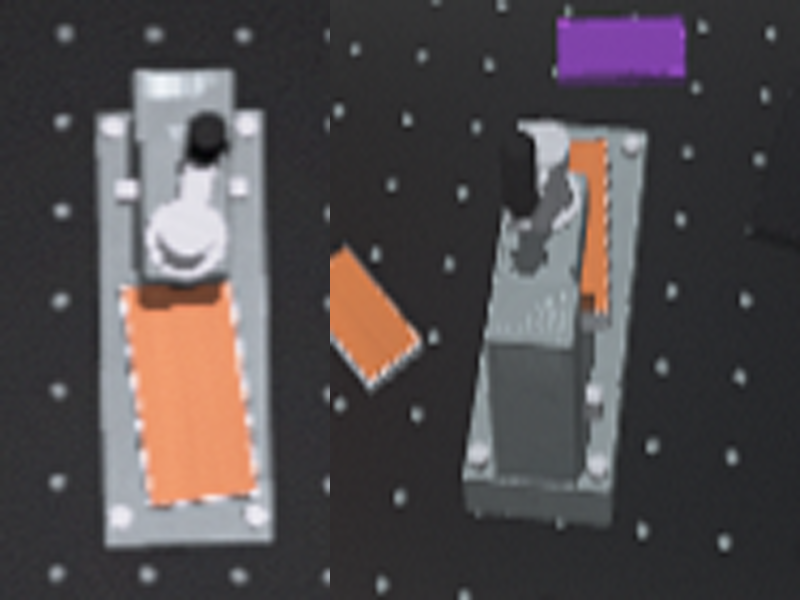

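The crop confirms it: the plate is the larger copper piece on the bed, with its near edge at crop (150,503)–(256,492). The crank hub is at about (185,240) and the knob at about (207,135).

```bash
python3 - <<'E'
from h import *
c=load('t0')
g=lambda u,v,z:px(c,265+u/5,145+v/5,z)
B=[g(105,545,.03),g(273,540,.03),g(262,110,.03),g(97,112,.03)]
P=[g(150,503,.042),g(256,492,.042),g(233,283,.042),g(122,288,.042)]
print(np.round(B,4));print(np.round(P,4))
x=(B[2]+B[3]-B[0]-B[1])[:2]; print('len',np.linalg.norm(x)/2, 'yaw',np.degrees(np.arctan2(x[1],x[0])))
y=(B[0]+B[3]-B[1]-B[2])[:2]; print('yaw by y',np.degrees(np.arctan2(-y[0],y[1])),np.linalg.norm(y)/2)
cen=np.mean(B,0)[:2]; th=np.arctan2(x[1],x[0]); ex=np.array([np.cos(th),np.sin(th)]); ey=np.array([-ex[1],ex[0]])
O=cen+ex*.0325; print('clamp O',O)
cl=lambda p:((p[:2]-O)@ex*1e3,(p[:2]-O)@ey*1e3)
for p in P: print('plate',np.round(cl(p),1))
px_=(P[3]-P[0])[:2]; print('plate yaw L',np.degrees(np.arctan2(px_[1],px_[0])));px_=(P[2]-P[1])[:2]; print(np.degrees(np.arctan2(px_[1],px_[0])))
for z in(.175,.185): print('hub',np.round(cl(g(185,225,z)),1),'knobtop',np.round(cl(g(207,130,z+.042)),1))
E
```

```text
Traceback (most recent call last):
  File "h.py", line 10, in px
    d=c['rotation']@np.linalg.solve(c['camera_matrix'],[u,v,1.]); p=c['position']; return p+d*(z-p[2])/d[2]
      ~~~~~~~~~~~~~^~~~~~~~~~~~~~~~~~~~~~~~~~~~~~~~~~~~~~~~~~~~~
ValueError: matmul: Input operand 1 has a mismatch in its core dimension 0, with gufunc signature (n?,k),(k,m?)->(n?,m?) (size 3 is different from 4)
```

```bash
python3 - <<'E'
s=open('h.py').read()
s=s.replace("c['rotation']","Q(c['rotation'])").replace("def px","def Q(q): return R.from_quat(q,scalar_first=True).as_matrix()\ndef px")
open('h.py','w').write(s)
E
cat > m.py <<'E'
from h import *
c=load('t0')
g=lambda u,v,z:px(c,265+u/5,145+v/5,z)
B=[g(105,545,.03),g(273,540,.03),g(262,110,.03),g(97,112,.03)]
P=[g(150,503,.042),g(256,492,.042),g(233,283,.042),g(122,288,.042)]
x=(B[2]+B[3]-B[0]-B[1])[:2]
y=(B[0]+B[3]-B[1]-B[2])[:2]
cen=np.mean(B,0)[:2]; th=np.arctan2(x[1],x[0]); ex=np.array([np.cos(th),np.sin(th)]); ey=np.array([-ex[1],ex[0]])
O=cen+ex*.0325
cl=lambda p:((p[:2]-O)@ex*1e3,(p[:2]-O)@ey*1e3)
if __name__=='__main__':
    print(np.round(B,4));print(np.round(P,4))
    print('len',np.linalg.norm(x)/2, 'yaw',np.degrees(np.arctan2(x[1],x[0])))
    print('yaw by y',np.degrees(np.arctan2(-y[0],y[1])),np.linalg.norm(y)/2)
    print('clamp O',O)
    for p in P: print('plate',np.round(cl(p),1))
    px_=(P[3]-P[0])[:2]; print('plate yaw L',np.degrees(np.arctan2(px_[1],px_[0])));px_=(P[2]-P[1])[:2]; print(np.degrees(np.arctan2(px_[1],px_[0])))
    for z in(.175,.185): print('hub',np.round(cl(g(185,225,z)),1),'knobtop',np.round(cl(g(207,130,z+.042)),1))
E
python3 m.py
```

```text
[[ 0.4383 -0.0025  0.03  ]
 [ 0.4422 -0.0921  0.03  ]
 [ 0.6748 -0.0843  0.03  ]
 [ 0.6726  0.0052  0.03  ]]
[[ 0.4607 -0.0262  0.042 ]
 [ 0.4673 -0.0822  0.042 ]
 [ 0.5786 -0.069   0.042 ]
 [ 0.5752 -0.0098  0.042 ]]
len 0.23355207526411273 yaw 1.912099966006224
yaw by y 1.9498609529996715 0.08962935898280502
clamp O [ 0.58946286 -0.04232748]
plate [-128.1   20.5]
plate [-123.4  -35.8]
plate [-11.7 -26.3]
plate [-13.2  33. ]
plate yaw L 8.160351230797268
6.790506661041545
hub [0.6 1.9] knobtop [38.4 -8.2]
hub [-0.8  2.2] knobtop [36.6 -7.8]
```

```bash
cat >> h.py <<'E'
TH=np.radians(1.93); EX=np.array([np.cos(TH),np.sin(TH),0]); EY=np.array([-EX[1],EX[0],0]); O3=np.array([.5895,-.0423,0])
def W(x,y,z): return O3+EX*x/1e3+EY*y/1e3+np.array([0,0,z/1e3])
def state(goal=None):
    o=get_obs(); r=R.from_quat(o['ee_rot'],scalar_first=True); p=o['tool_pos']; d=p-O3
    t=r.apply([0,1,0]); print('t',round(o['t'],2),'clamp mm',np.round([d@EX*1e3,d@EY*1e3,p[2]*1e3],1),'jaw yaw-cl',round(np.degrees(np.arctan2(t[1],t[0])-TH)-90,2),'z',r.apply([0,0,1]).round(3),'F cl',np.round([o['contact_force']@EX,o['contact_force']@EY,o['contact_force'][2]],2),'gap',round(o['finger_gap']*1e3,1))
    if goal is not None: print('tool cm',(r.inv().apply(W(*goal)-p)*100).round(2))
E
python3 - <<'E'
from h import *
import plant; print([k for k in dir(plant) if k[0]!='_'], getattr(plant,'grasp_offset',None))
state((-146,-4,150))
E
```

```text
['MotionError', 'capture', 'get_obs', 'grasp_offset', 'hand_in'] 0.0188
t 0.1 clamp mm [-288.8  638.6  188.8] jaw yaw-cl -27.41 z [-0.001 -0.002 -1.   ] F cl [1.13 0.74 0.46] gap 95.5
tool cm [-42.26 -50.46   3.97]
```

Emit:
move_arm(
  targets=[
    {"translation":[-42.3,-50.5,2],"delta_rot":[0,0,-27.4]},
    {"translation":[-42.3,-50.5,2],"delta_rot":[0,0,-27.4]},
    {"translation":[-42.3,-50.5,2],"delta_rot":[0,0,-27.4]},
    {"translation":[-42.3,-50.5,2],"delta_rot":[0,0,-27.4]},
    {"translation":[-42.3,-50.5,2],"delta_rot":[0,0,-27.4]},
    {"translation":[-42.3,-50.5,2],"delta_rot":[0,0,-27.4]},
    {"translation":[-42.3,-50.5,2],"delta_rot":[0,0,-27.4]},
    {"translation":[-42.3,-50.5,2],"delta_rot":[0,0,-27.4]},
    {"translation":[-42.3,-50.5,2],"delta_rot":[0,0,-27.4]},
    {"translation":[-42.3,-50.5,2],"delta_rot":[0,0,-27.4]},
  ],
  hand=0.495,
)

```text
t: 0.93
tool_pos: [0.3834, 0.1816, 0.1769]
ee_rot: [0.0, -0.017, 1.0, -0.0]
contact_force: [0.9, 0.5, 0.1]
finger_gap: 0.0338
```

```bash
python3 -c "
from h import *
state((-148,-4,60))"
```

```text
t 0.93 clamp mm [-198.4  230.7  176.9] jaw yaw-cl 0.03 z [ 0. -0. -1.] F cl [0.91 0.45 0.08] gap 33.8
tool cm [ -5.03 -23.47  11.69]
```

Emit:
move_arm(
  targets=[
    {"translation":[-5,-23.5,6]},
    {"translation":[-5,-23.5,6]},
    {"translation":[-5,-23.5,6]},
    {"translation":[-5,-23.5,6]},
    {"translation":[-5,-23.5,6]},
    {"translation":[-5,-23.5,6]},
    {"translation":[-5,-23.5,6]},
    {"translation":[-5,-23.5,11.7]},
    {"translation":[-5,-23.5,11.7]},
    {"translation":[-5,-23.5,11.7]},
  ],
)

```text
invalid input at $.targets[0]: expected keys translation, delta_rot
```

```bash
python3 -c "
from h import *
state((-148,-4,36))
c=snap('wrist','w0')"
```

```text
t 0.93 clamp mm [-198.4  230.7  176.9] jaw yaw-cl 0.03 z [ 0. -0. -1.] F cl [0.91 0.45 0.08] gap 33.8
tool cm [ -5.03 -23.47  14.09]
```

View pics/w0.png

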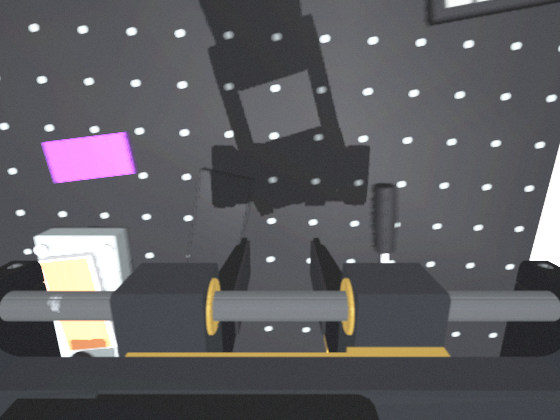

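The move was refused because every row needs delta_rot. The wrist picture shows the gripper is wide along the jaw direction, with the clamp at lower left around (85,290).

Emit:
move_arm(
  targets=[
    {"translation":[-5,-23.5,6],"delta_rot":[0,0,0]},
    {"translation":[-5,-23.5,6],"delta_rot":[0,0,0]},
    {"translation":[-5,-23.5,6],"delta_rot":[0,0,0]},
    {"translation":[-5,-23.5,6],"delta_rot":[0,0,0]},
    {"translation":[-5,-23.5,6],"delta_rot":[0,0,0]},
    {"translation":[-5,-23.5,6],"delta_rot":[0,0,0]},
    {"translation":[-5,-23.5,6],"delta_rot":[0,0,0]},
    {"translation":[-5,-23.5,11],"delta_rot":[0,0,0]},
    {"translation":[-5,-23.5,11],"delta_rot":[0,0,0]},
    {"translation":[-5,-23.5,11],"delta_rot":[0,0,0]},
  ],
)

```text
t: 1.82
tool_pos: [0.4381, -0.0487, 0.0636]
ee_rot: [-0.004, -0.017, 1.0, 0.001]
contact_force: [0.5, -0.2, -0.9]
finger_gap: 0.0238
```

```bash
python3 -c "
from h import *
state((-148,-4,36))
c=snap('wrist','w1')"
```

```text
t 1.82 clamp mm [-151.5   -1.3   63.6] jaw yaw-cl -0.02 z [-0.008  0.002 -1.   ] F cl [ 0.46 -0.2  -0.93] gap 23.8
tool cm [-0.38 -0.27  2.76]
```

View pics/w1.png

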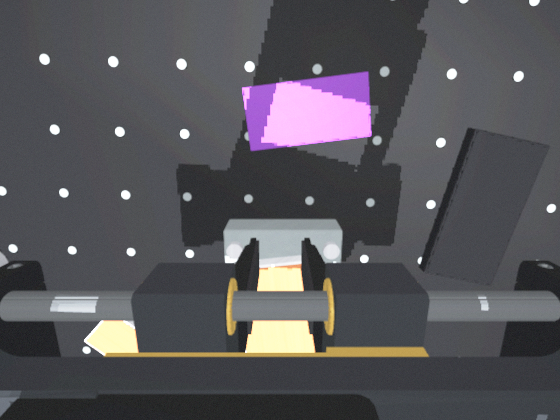

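The fingers, tips at (252,240) and (308,240), are centred over the bed's front lip just ahead of the plate's near edge at about (280,265). I'll lower and push.

Emit:
move_arm(
  targets=[
    {"translation":[-0.2,-0.3,1.4],"delta_rot":[0,0,0]},
    {"translation":[-0.2,-0.3,2.75],"delta_rot":[0,0,0]},
    {"translation":[-0.2,-0.3,2.75],"delta_rot":[0,0,0]},
    {"translation":[-0.2,-0.3,2.75],"delta_rot":[0,0,0]},
    {"translation":[-0.2,-0.3,2.75],"delta_rot":[0,0,0]},
  ],
)

```text
t: 2.28
tool_pos: [0.4448, -0.0524, 0.0416]
ee_rot: [0.001, -0.017, 1.0, -0.0]
contact_force: [0.3, -0.4, 0.5]
finger_gap: 0.0235
```

```bash
python3 -c "
from h import *
state((-96,-4,36))"
```

```text
t 2.28 clamp mm [-145.    -5.3   41.6] jaw yaw-cl 0.04 z [ 0.002 -0.001 -1.   ] F cl [ 0.33 -0.41  0.47] gap 23.5
tool cm [-4.9   0.12  0.57]
```

Emit:
move_arm(
  targets=[
    {"translation":[0,0.1,0.6],"delta_rot":[0,0,0]},
    {"translation":[0,0.1,0.6],"delta_rot":[0,0,0]},
    {"translation":[-0.5,0.1,0.6],"delta_rot":[0,0,0]},
    {"translation":[-1,0.1,0.6],"delta_rot":[0,0,0]},
    {"translation":[-1.5,0.1,0.6],"delta_rot":[0,0,0]},
    {"translation":[-2,0.1,0.6],"delta_rot":[0,0,0]},
    {"translation":[-2.5,0.1,0.6],"delta_rot":[0,0,0]},
    {"translation":[-3,0.1,0.6],"delta_rot":[0,0,0]},
    {"translation":[-3.5,0.1,0.6],"delta_rot":[0,0,0]},
    {"translation":[-4,0.1,0.6],"delta_rot":[0,0,0]},
  ],
)

```text
t: 3.12
tool_pos: [0.4842, -0.0503, 0.0338]
ee_rot: [-0.0, -0.017, 1.0, 0.0]
contact_force: [0.8, 0.4, -0.1]
finger_gap: 0.024
```

```bash
python3 -c "
from h import *
state((-96,-4,36))"
```

```text
t 3.12 clamp mm [-105.6   -4.5   33.8] jaw yaw-cl -0.02 z [-0.  0. -1.] F cl [ 0.85  0.36 -0.15] gap 24.0
tool cm [-0.96  0.05 -0.22]
```

Emit:
move_arm(
  targets=[
    {"translation":[-0.2,0,0],"delta_rot":[0,0,0]},
    {"translation":[-0.4,0,0],"delta_rot":[0,0,0]},
    {"translation":[-0.6,0,0],"delta_rot":[0,0,0]},
    {"translation":[-0.8,0,0],"delta_rot":[0,0,0]},
    {"translation":[-0.8,0,0],"delta_rot":[0,0,0]},
  ],
)

```text
t: 3.53
tool_pos: [0.4918, -0.0501, 0.0339]
ee_rot: [0.0, -0.017, 1.0, -0.0]
contact_force: [0.3, -0.5, -0.2]
finger_gap: 0.0242
```

```bash
python3 -c "
from h import *
state((-96,-4,36))"
```

```text
t 3.53 clamp mm [-97.9  -4.5  33.9] jaw yaw-cl -0.01 z [ 0. -0. -1.] F cl [ 0.31 -0.47 -0.19] gap 24.2
tool cm [-0.19  0.05 -0.21]
```

Emit:
move_arm(
  targets=[
    {"translation":[-0.1,0,0],"delta_rot":[0,0,0]},
    {"translation":[-0.2,0,0],"delta_rot":[0,0,0]},
    {"translation":[-0.3,0,0],"delta_rot":[0,0,0]},
    {"translation":[-0.3,0,0],"delta_rot":[0,0,0]},
  ],
)

```text
t: 3.87
tool_pos: [0.4947, -0.05, 0.0339]
ee_rot: [0.0, -0.017, 1.0, -0.0]
contact_force: [0.1, -0.1, 1.2]
finger_gap: 0.0239
```

```bash
python3 -c "
from h import *
state()
snap('top','t1');snap('scene','s1')
a=load('t1')['pixels'][145:265,265:331]; b=load('s1')['pixels'][200:310,215:325]
f=lambda i,s:cv2.resize(i,s,interpolation=cv2.INTER_CUBIC)
cv2.imwrite('pics/c1.png',np.hstack([f(a,(330,600)),f(b,(470,600))]))"
```

```text
t 3.87 clamp mm [-95.   -4.5  33.9] jaw yaw-cl -0.01 z [ 0. -0. -1.] F cl [ 0.08 -0.11  1.23] gap 23.9
```

View pics/c1.png

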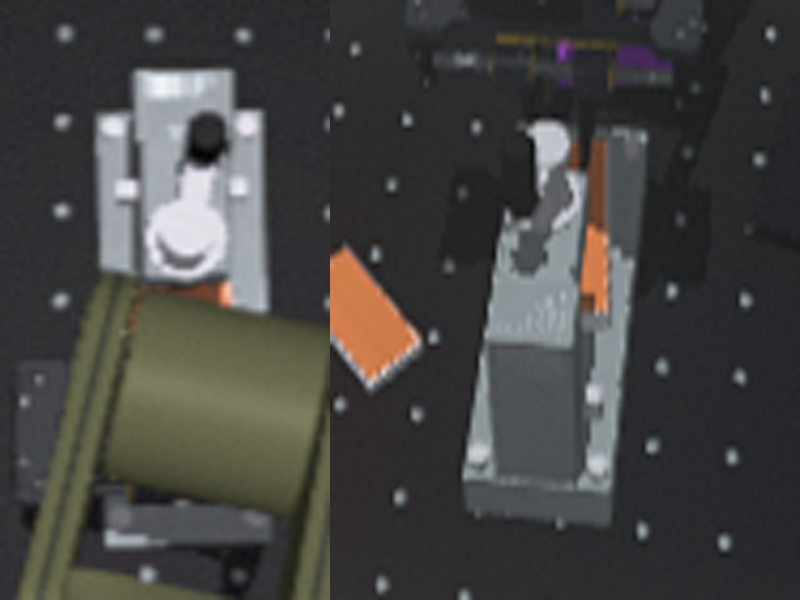

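The scene crop shows the plate's far end still at (607,315), unchanged, with the stop further back at about (595,390). The plate hasn't moved, so I'll look from the wrist.

```bash
python3 -c "
from h import *
c=snap('wrist','w2'); s=load('s1')
for p in [(-95,-4,34),(-85,8+4,34),(-126,-8,42),(-12,-26,42),(35,-35,44),(-85,-30,42)]: print(p,proj(c,W(*p)).round(0),((proj(s,W(*p))-[215,200])*[470/110,600/110]+[330,0]).round(0))
b=load('s1')['pixels'][200:280,245:325]
f=lambda i,s:cv2.resize(i,s,interpolation=cv2.INTER_CUBIC)
cv2.imwrite('pics/c2.png',np.hstack([f(c['pixels'][160:360,180:380],(400,400)),f(b,(400,400))]))"
```

```text
(-95, -4, 34) [280. 240.] [563. 190.]
(-85, 12, 34) [304. 254.] [585. 207.]
(-126, -8, 42) [273. 196.] [563. 136.]
(-12, -26, 42) [248. 357.] [512. 299.]
(35, -35, 44) [237. 413.] [487. 370.]
(-85, -30, 42) [239. 260.] [522. 191.]
```

View pics/c2.png

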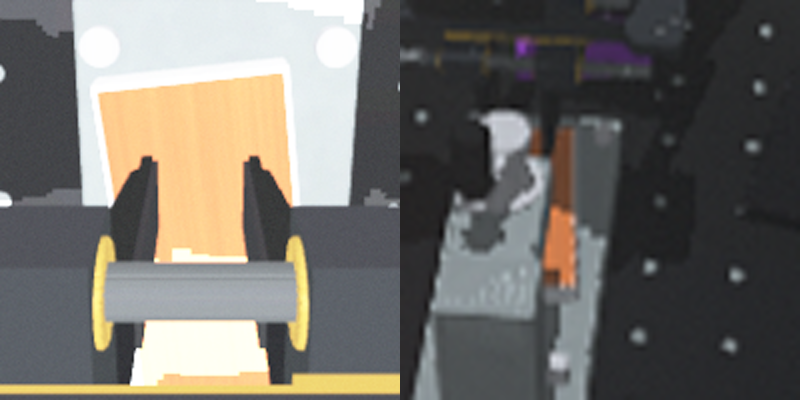

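```bash
python3 -c "
from h import *
c=load('w2'); print(c['position']-get_obs()['tool_pos'],Q(c['rotation']).round(3),c['camera_matrix'][0,0])
A=lambda u,v:(180+u/2,160+v/2)
for z in (.030,.034,.038,.042,.046):
  a,b=[px(c,*A(*p),z) for p in((157,160),(245,160))]; m=[px(c,*A(*p),z) for p in((93,92),(288,70))]
  print(z,'tipgap',np.linalg.norm(a-b)*1e3,'tip x',[(p-O3)@EX*1e3 for p in(a,b)],'plate w',np.linalg.norm(m[0]-m[1])*1e3,[((p-O3)@EX*1e3).round(1) for p in m])
"
```

```text
[-0.07553659 -0.00236175  0.19593757] [[-0.034  0.962  0.27 ]
 [ 0.999  0.032  0.01 ]
 [ 0.001  0.27  -0.963]] 322.6976627112282
0.03 tipgap 29.06423551744767 tip x [np.float64(-93.5685309179335), np.float64(-93.56357911598765)] plate w 62.65773269161549 [np.float64(-116.8), np.float64(-124.1)]
0.034 tipgap 28.4822266250202 tip x [np.float64(-95.11345820698229), np.float64(-95.10860556445745)] plate w 61.40301681980209 [np.float64(-117.9), np.float64(-125.0)]
0.038 tipgap 27.900217732592715 tip x [np.float64(-96.65838549603113), np.float64(-96.65363201292726)] plate w 60.148300947988695 [np.float64(-119.0), np.float64(-125.9)]
0.042 tipgap 27.318208840165227 tip x [np.float64(-98.20331278507992), np.float64(-98.19865846139707)] plate w 58.8935850761753 [np.float64(-120.1), np.float64(-126.9)]
0.046 tipgap 26.73619994773776 tip x [np.float64(-99.7482400741287), np.float64(-99.74368490986693)] plate w 57.63886920436189 [np.float64(-121.1), np.float64(-127.8)]
```

The tips passed over the plate: with the jaws part open they sit higher than the TCP. I'll back off and feel for the bed.

Emit:
move_arm(
  targets=[
    {"translation":[0,0,-1],"delta_rot":[0,0,0]},
    {"translation":[2.5,0,-1],"delta_rot":[0,0,0]},
    {"translation":[5.3,0,-1],"delta_rot":[0,0,0]},
    {"translation":[5.3,0,0],"delta_rot":[0,0,0]},
    {"translation":[5.3,0,0],"delta_rot":[0,0,0]},
    {"translation":[5.3,0,0.2],"delta_rot":[0,0,0]},
    {"translation":[5.3,0,0.4],"delta_rot":[0,0,0]},
    {"translation":[5.3,0,0.4],"delta_rot":[0,0,0]},
  ],
)

```text
t: 4.68
tool_pos: [0.4423, -0.0518, 0.0298]
ee_rot: [-0.0, -0.017, 1.0, 0.0]
contact_force: [0.3, 0.8, 0.3]
finger_gap: 0.0239
```

Emit:
move_arm(
  targets=[
    {"translation":[0,0,0.15],"delta_rot":[0,0,0]},
    {"translation":[0,0,0.15],"delta_rot":[0,0,0]},
    {"translation":[0,0,0.15],"delta_rot":[0,0,0]},
  ],
)

```text
t: 4.93
tool_pos: [0.4418, -0.0517, 0.0282]
ee_rot: [-0.0, -0.017, 1.0, 0.0]
contact_force: [0.4, -0.5, -0.6]
finger_gap: 0.024
```

Emit:
move_arm(
  targets=[
    {"translation":[0,0,0.15],"delta_rot":[0,0,0]},
    {"translation":[0,0,0.15],"delta_rot":[0,0,0]},
    {"translation":[0,0,0.15],"delta_rot":[0,0,0]},
  ],
)

```text
t: 5.18
tool_pos: [0.4415, -0.0517, 0.0267]
ee_rot: [-0.0, -0.017, 1.0, 0.0]
contact_force: [-0.3, 0.1, -0.1]
finger_gap: 0.024
```

Emit:
move_arm(
  targets=[
    {"translation":[0,0,0.15],"delta_rot":[0,0,0]},
    {"translation":[0,0,0.15],"delta_rot":[0,0,0]},
    {"translation":[0,0,0.15],"delta_rot":[0,0,0]},
  ],
)

```text
t: 5.43
tool_pos: [0.4415, -0.0517, 0.0252]
ee_rot: [-0.0, -0.017, 1.0, 0.0]
contact_force: [0.3, -0.1, 0.5]
finger_gap: 0.0235
```

Emit:
move_arm(
  targets=[
    {"translation":[0,0,0.15],"delta_rot":[0,0,0]},
    {"translation":[0,0,0.15],"delta_rot":[0,0,0]},
    {"translation":[0,0,0.15],"delta_rot":[0,0,0]},
  ],
)

```text
t: 5.68
tool_pos: [0.4415, -0.0517, 0.0237]
ee_rot: [-0.0, -0.017, 1.0, 0.0]
contact_force: [0.8, -0.1, -0.5]
finger_gap: 0.0241
```

Emit:
move_arm(
  targets=[
    {"translation":[0,0,0.15],"delta_rot":[0,0,0]},
    {"translation":[0,0,0.15],"delta_rot":[0,0,0]},
    {"translation":[0,0,0.15],"delta_rot":[0,0,0]},
  ],
)

```text
t: 5.93
tool_pos: [0.4415, -0.0517, 0.0222]
ee_rot: [-0.0, -0.017, 1.0, 0.0]
contact_force: [-0.7, 0.5, 0.9]
finger_gap: 0.0238
```

Emit:
move_arm(
  targets=[
    {"translation":[0,0,0.15],"delta_rot":[0,0,0]},
    {"translation":[0,0,0.15],"delta_rot":[0,0,0]},
    {"translation":[0,0,0.15],"delta_rot":[0,0,0]},
  ],
)

```text
t: 6.18
tool_pos: [0.4415, -0.0517, 0.0207]
ee_rot: [-0.0, -0.017, 1.0, 0.0]
contact_force: [0.7, 0.2, 0.2]
finger_gap: 0.0245
```

Emit:
move_arm(
  targets=[
    {"translation":[0,0,0.15],"delta_rot":[0,0,0]},
    {"translation":[0,0,0.15],"delta_rot":[0,0,0]},
    {"translation":[0,0,0.15],"delta_rot":[0,0,0]},
  ],
)

```text
t: 6.43
tool_pos: [0.4415, -0.0517, 0.0192]
ee_rot: [-0.0, -0.017, 1.0, 0.0]
contact_force: [-0.2, -0.5, -0.2]
finger_gap: 0.0242
```

```bash
python3 -c "
from h import *
state()
c=snap('wrist','w3')
cv2.imwrite('pics/w3c.png',cv2.resize(c['pixels'][160:360,180:380],(600,600),interpolation=cv2.INTER_CUBIC))"
```

```text
t 6.43 clamp mm [-148.2   -4.4   19.2] jaw yaw-cl -0.02 z [-0.  0. -1.] F cl [-0.22 -0.5  -0.2 ] gap 24.2
```

View pics/w3c.png

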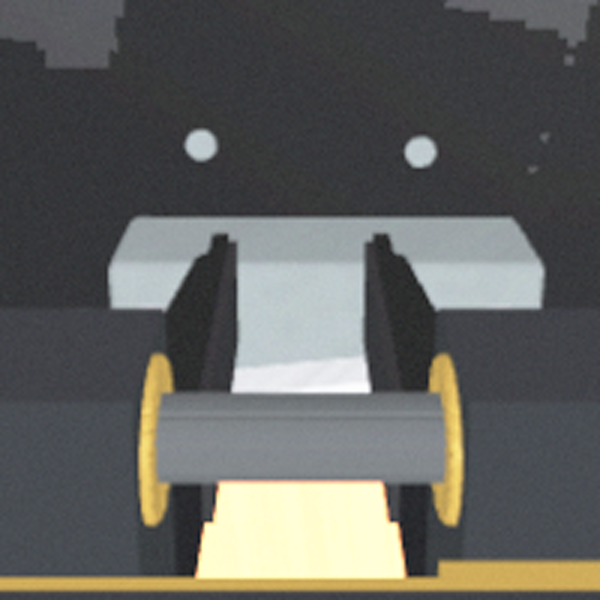

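```bash
python3 -c "
from h import *
c=load('w3'); A=lambda u,v:(180+u/3,160+v/3)
x=lambda u,v,z:[((px(c,*A(u,v),z)-O3)@e*1e3).round(1) for e in(EX,EY)]
print('bed front top',x(110,262,.03),x(543,262,.03),x(300,262,.03),x(300,262,.025)); print('bottom',x(135,216,0),x(300,216,0))
for z in(.019,.026,.03,.035,.04): print(z,'tips',x(212,235,z),x(230,235,z),x(372,235,z),x(388,235,z))
print('plate edge top/bottom', x(233,367,.042),x(370,357,.042),x(233,395,.042),x(233,367,.03))
"
```

```text
bed front top [np.float64(-147.5), np.float64(-43.1)] [np.float64(-147.5), np.float64(45.9)] [np.float64(-147.5), np.float64(-4.0)] [np.float64(-145.4), np.float64(-4.0)]
bottom [np.float64(-146.8), np.float64(-42.8)] [np.float64(-146.8), np.float64(-4.0)]
0.019 tips [np.float64(-149.2), np.float64(-23.0)] [np.float64(-149.2), np.float64(-19.1)] [np.float64(-149.2), np.float64(11.5)] [np.float64(-149.2), np.float64(15.0)]
0.026 tips [np.float64(-151.9), np.float64(-22.3)] [np.float64(-151.9), np.float64(-18.6)] [np.float64(-151.9), np.float64(11.0)] [np.float64(-151.9), np.float64(14.3)]
0.03 tips [np.float64(-153.4), np.float64(-22.0)] [np.float64(-153.4), np.float64(-18.3)] [np.float64(-153.4), np.float64(10.6)] [np.float64(-153.4), np.float64(13.9)]
0.035 tips [np.float64(-155.3), np.float64(-21.5)] [np.float64(-155.3), np.float64(-17.9)] [np.float64(-155.3), np.float64(10.2)] [np.float64(-155.3), np.float64(13.4)]
0.04 tips [np.float64(-157.2), np.float64(-21.0)] [np.float64(-157.2), np.float64(-17.5)] [np.float64(-157.2), np.float64(9.8)] [np.float64(-157.2), np.float64(12.9)]
plate edge top/bottom [np.float64(-130.1), np.float64(-17.3)] [np.float64(-132.3), np.float64(9.8)] [np.float64(-123.9), np.float64(-17.4)] [np.float64(-123.6), np.float64(-18.2)]
```

Emit:
move_arm(
  targets=[
    {"translation":[-0.3,0,0.15],"delta_rot":[0,0,0]},
    {"translation":[-0.3,0,0.3],"delta_rot":[0,0,0]},
    {"translation":[-0.3,0,0.3],"delta_rot":[0,0,0]},
  ],
)

```text
t: 6.73
tool_pos: [0.4446, -0.0516, 0.016]
ee_rot: [-0.0, -0.017, 1.0, 0.0]
contact_force: [-1.1, -0.2, 0.1]
finger_gap: 0.0243
```

Emit:
move_arm(
  targets=[
    {"translation":[0,0,0.15],"delta_rot":[0,0,0]},
    {"translation":[0,0,0.15],"delta_rot":[0,0,0]},
    {"translation":[0,0,0.15],"delta_rot":[0,0,0]},
  ],
)

```text
t: 6.98
tool_pos: [0.4445, -0.0516, 0.0147]
ee_rot: [-0.0, -0.017, 1.0, 0.0]
contact_force: [0.5, -1.3, -0.2]
finger_gap: 0.0241
```

Emit:
move_arm(
  targets=[
    {"translation":[0,0,0.15],"delta_rot":[0,0,0]},
    {"translation":[0,0,0.15],"delta_rot":[0,0,0]},
    {"translation":[0,0,0.15],"delta_rot":[0,0,0]},
  ],
)

```text
t: 7.23
tool_pos: [0.4445, -0.0516, 0.0132]
ee_rot: [-0.0, -0.017, 1.0, 0.0]
contact_force: [-0.1, -0.1, 0.2]
finger_gap: 0.0239
```

Emit:
move_arm(
  targets=[
    {"translation":[0,0,0.15],"delta_rot":[0,0,0]},
    {"translation":[0,0,0.15],"delta_rot":[0,0,0]},
    {"translation":[0,0,0.15],"delta_rot":[0,0,0]},
  ],
)

```text
t: 7.48
tool_pos: [0.4445, -0.0516, 0.0117]
ee_rot: [-0.0, -0.017, 1.0, 0.0]
contact_force: [-0.0, 0.5, -0.0]
finger_gap: 0.0238
```

Emit:
move_arm(
  targets=[
    {"translation":[0,0,0.15],"delta_rot":[0,0,0]},
    {"translation":[0,0,0.15],"delta_rot":[0,0,0]},
    {"translation":[0,0,0.15],"delta_rot":[0,0,0]},
  ],
)

```text
t: 7.73
tool_pos: [0.4445, -0.0516, 0.0102]
ee_rot: [-0.0, -0.017, 1.0, 0.0]
contact_force: [0.2, 0.3, -0.4]
finger_gap: 0.0242
```

Emit:
move_arm(
  targets=[
    {"translation":[0,0,0.1],"delta_rot":[0,0,0]},
    {"translation":[0,0,0.1],"delta_rot":[0,0,0]},
    {"translation":[0,0,0.1],"delta_rot":[0,0,0]},
  ],
)

```text
t: 7.98
tool_pos: [0.4445, -0.0516, 0.0092]
ee_rot: [-0.0, -0.017, 1.0, 0.0]
contact_force: [-0.6, 0.1, -0.2]
finger_gap: 0.024
```

```bash
python3 -c "
from h import *
state()
c=snap('wrist','w4');s=snap('scene','s4')
f=lambda i,s:cv2.resize(i,s,interpolation=cv2.INTER_CUBIC)
cv2.imwrite('pics/w4c.png',np.hstack([f(c['pixels'][180:320,210:350],(400,400)),f(s['pixels'][190:270,235:315],(400,400))]))"
```

```text
t 7.98 clamp mm [-145.2   -4.4    9.2] jaw yaw-cl -0.02 z [-0.  0. -1.] F cl [-0.62  0.1  -0.16] gap 24.0
```

View pics/w4c.png

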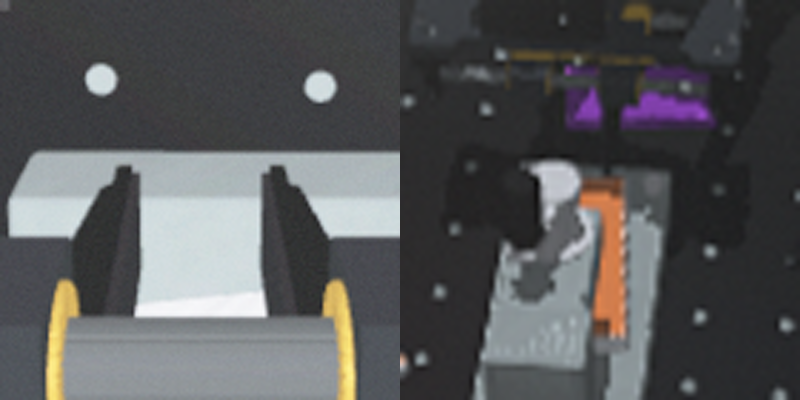

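The tips at (122,165) and (275,165) still overlap the bed's front face with no contact felt. I'll advance in small steps and watch the force.

Emit:
move_arm(
  targets=[
    {"translation":[-0.1,0,0],"delta_rot":[0,0,0]},
    {"translation":[-0.2,0,0],"delta_rot":[0,0,0]},
    {"translation":[-0.3,0,0],"delta_rot":[0,0,0]},
    {"translation":[-0.3,0,0],"delta_rot":[0,0,0]},
  ],
)

```text
t: 8.42
tool_pos: [0.4479, -0.0515, 0.0094]
ee_rot: [0.0, -0.017, 1.0, -0.0]
contact_force: [-0.0, -0.2, 0.6]
finger_gap: 0.0241
```

Emit:
move_arm(
  targets=[
    {"translation":[-0.1,0,0],"delta_rot":[0,0,0]},
    {"translation":[-0.2,0,0],"delta_rot":[0,0,0]},
    {"translation":[-0.3,0,0],"delta_rot":[0,0,0]},
    {"translation":[-0.3,0,0],"delta_rot":[0,0,0]},
  ],
)

```text
t: 8.75
tool_pos: [0.4503, -0.0514, 0.0092]
ee_rot: [-0.001, -0.017, 1.0, 0.0]
contact_force: [-1.9, -0.5, 1.7]
finger_gap: 0.0238
```

Emit:
move_arm(
  targets=[
    {"translation":[-0.1,0,0],"delta_rot":[0,0,0]},
    {"translation":[-0.2,0,0],"delta_rot":[0,0,0]},
    {"translation":[-0.3,0,0],"delta_rot":[0,0,0]},
    {"translation":[-0.3,0,0],"delta_rot":[0,0,0]},
  ],
)

```text
t: 9.08
tool_pos: [0.4538, -0.0513, 0.0093]
ee_rot: [0.0, -0.017, 1.0, 0.0]
contact_force: [-0.4, 0.9, -0.1]
finger_gap: 0.0243
```

```bash
python3 -c "
from h import *
state()
c=snap('wrist','w5');p=load('w4')
d=cv2.absdiff(c['pixels'],p['pixels']).max(2)
# plate lower-left white-ish far edge: print column profile between fingers
for u in (265,280,295): print(u,[c['pixels'][v,u].tolist() for v in range(240,300,6)])
"
```

```text
t 9.08 clamp mm [-135.9   -4.4    9.3] jaw yaw-cl -0.01 z [ 0.  0. -1.] F cl [-0.4   0.87 -0.06] gap 24.3
265 [[237, 234, 226], [236, 235, 227], [235, 233, 224], [237, 235, 227], [236, 234, 225], [234, 234, 226], [240, 237, 231], [253, 252, 251], [255, 255, 255], [146, 144, 137]]
280 [[234, 231, 223], [232, 232, 225], [235, 234, 226], [236, 235, 227], [238, 233, 228], [238, 234, 227], [253, 252, 252], [251, 250, 250], [219, 237, 254], [146, 143, 136]]
295 [[236, 234, 224], [236, 234, 227], [235, 234, 227], [236, 233, 227], [234, 232, 223], [236, 233, 225], [252, 251, 251], [253, 252, 252], [142, 205, 254], [149, 144, 137]]
```

Emit:
move_arm(
  targets=[
    {"translation":[-0.3,0,0],"delta_rot":[0,0,0]},
    {"translation":[-0.6,0,0],"delta_rot":[0,0,0]},
    {"translation":[-0.9,0,0],"delta_rot":[0,0,0]},
    {"translation":[-1.2,0,0],"delta_rot":[0,0,0]},
    {"translation":[-1.5,0,0],"delta_rot":[0,0,0]},
    {"translation":[-1.5,0,0],"delta_rot":[0,0,0]},
  ],
)

```text
t: 9.63
tool_pos: [0.4695, -0.0509, 0.0095]
ee_rot: [0.0, -0.017, 1.0, -0.0]
contact_force: [0.5, 0.1, 0.8]
finger_gap: 0.0239
```

```bash
cat > tr.py <<'E'
from h import *
import sys
state()
f=sys.argv[1]; c=snap('wrist',f)
im=c['pixels'].astype(int)
for u in (266,272,280,288,294):
    col=im[200:292,u]; w=np.where(col[:,0]>245)[0]; o=np.where(col[:,2]-col[:,0]>25)[0]
    v=200+w.min() if len(w) else 0
    print(u,'white from',v,'orange from',200+o.min() if len(o) else None,'edge bottom z30 clamp',[((px(c,u,v,.03)-O3)@e*1e3).round(1) for e in(EX,EY)] if v else '')
E
python3 tr.py w6
```

```text
t 9.63 clamp mm [-120.2   -4.6    9.5] jaw yaw-cl -0.01 z [ 0.001 -0.    -1.   ] F cl [0.53 0.13 0.79] gap 23.9
266 white from 275 orange from 288 edge bottom z30 clamp [np.float64(-105.7), np.float64(-12.6)]
272 white from 275 orange from 288 edge bottom z30 clamp [np.float64(-105.7), np.float64(-9.0)]
280 white from 274 orange from 287 edge bottom z30 clamp [np.float64(-106.4), np.float64(-4.2)]
288 white from 274 orange from 287 edge bottom z30 clamp [np.float64(-106.4), np.float64(0.6)]
294 white from 274 orange from 287 edge bottom z30 clamp [np.float64(-106.4), np.float64(4.2)]
```

The plate is moving and has squared to the fingers. I'll continue toward the stop.

Emit:
move_arm(
  targets=[
    {"translation":[-0.4,0,0],"delta_rot":[0,0,0]},
    {"translation":[-0.8,0,0],"delta_rot":[0,0,0]},
    {"translation":[-1.2,0,0],"delta_rot":[0,0,0]},
    {"translation":[-1.5,0,0],"delta_rot":[0,0,0]},
    {"translation":[-1.8,0,0],"delta_rot":[0,0,0]},
    {"translation":[-1.8,0,0],"delta_rot":[0,0,0]},
  ],
)

```text
t: 10.18
tool_pos: [0.4875, -0.0503, 0.0094]
ee_rot: [0.0, -0.017, 1.0, -0.0]
contact_force: [-0.0, 0.6, 0.0]
finger_gap: 0.024
```

Emit:
move_arm(
  targets=[
    {"translation":[-0.1,0,0],"delta_rot":[0,0,0]},
    {"translation":[-0.2,0,0],"delta_rot":[0,0,0]},
    {"translation":[-0.2,0,0],"delta_rot":[0,0,0]},
  ],
)

```text
t: 10.43
tool_pos: [0.4887, -0.0502, 0.0094]
ee_rot: [0.0, -0.017, 1.0, -0.0]
contact_force: [-1.9, -0.2, 1.9]
finger_gap: 0.024
```

Emit:
move_arm(
  targets=[
    {"translation":[-0.1,0,0],"delta_rot":[0,0,0]},
    {"translation":[-0.2,0,0],"delta_rot":[0,0,0]},
    {"translation":[-0.2,0,0],"delta_rot":[0,0,0]},
  ],
)

```text
t: 10.68
tool_pos: [0.4908, -0.0501, 0.0093]
ee_rot: [0.0, -0.017, 1.0, -0.0]
contact_force: [-1.5, 0.2, 2.0]
finger_gap: 0.0239
```

```bash
python3 tr.py w7
```

```text
t 10.68 clamp mm [-98.9  -4.5   9.3] jaw yaw-cl -0.02 z [ 0.001 -0.    -1.   ] F cl [-1.53  0.22  2.01] gap 23.9
266 white from 273 orange from 286 edge bottom z30 clamp [np.float64(-85.7), np.float64(-12.5)]
272 white from 273 orange from 286 edge bottom z30 clamp [np.float64(-85.7), np.float64(-8.9)]
280 white from 273 orange from 286 edge bottom z30 clamp [np.float64(-85.7), np.float64(-4.1)]
288 white from 273 orange from 286 edge bottom z30 clamp [np.float64(-85.7), np.float64(0.7)]
294 white from 273 orange from 286 edge bottom z30 clamp [np.float64(-85.7), np.float64(4.2)]
```

Very near home; 1 mm steps now.

Emit:
move_arm(
  targets=[
    {"translation":[-0.1,0,0],"delta_rot":[0,0,0]},
    {"translation":[-0.1,0,0],"delta_rot":[0,0,0]},
    {"translation":[-0.1,0,0],"delta_rot":[0,0,0]},
  ],
)

```text
t: 10.98
tool_pos: [0.4918, -0.0501, 0.0093]
ee_rot: [0.0, -0.017, 1.0, -0.0]
contact_force: [-2.1, -0.0, 2.1]
finger_gap: 0.0241
```

Emit:
move_arm(
  targets=[
    {"translation":[-0.1,0,0],"delta_rot":[0,0,0]},
    {"translation":[-0.1,0,0],"delta_rot":[0,0,0]},
    {"translation":[-0.1,0,0],"delta_rot":[0,0,0]},
  ],
)

```text
t: 11.23
tool_pos: [0.4928, -0.05, 0.0093]
ee_rot: [0.0, -0.017, 1.0, -0.0]
contact_force: [-0.6, -0.8, -0.3]
finger_gap: 0.0239
```

Emit:
move_arm(
  targets=[
    {"translation":[-0.1,0,0],"delta_rot":[0,0,0]},
    {"translation":[-0.1,0,0],"delta_rot":[0,0,0]},
    {"translation":[-0.1,0,0],"delta_rot":[0,0,0]},
  ],
)

```text
t: 11.48
tool_pos: [0.4938, -0.05, 0.0093]
ee_rot: [0.0, -0.017, 1.0, 0.0]
contact_force: [-0.5, -0.2, 1.1]
finger_gap: 0.024
```

Emit:
move_arm(
  targets=[
    {"translation":[-0.1,0,0],"delta_rot":[0,0,0]},
    {"translation":[-0.1,0,0],"delta_rot":[0,0,0]},
    {"translation":[-0.1,0,0],"delta_rot":[0,0,0]},
  ],
)

```text
t: 11.73
tool_pos: [0.4947, -0.05, 0.0093]
ee_rot: [0.0, -0.017, 1.0, 0.0]
contact_force: [-1.6, 0.2, 0.5]
finger_gap: 0.0238
```

Emit:
move_arm(
  targets=[
    {"translation":[-0.1,0,0],"delta_rot":[0,0,0]},
    {"translation":[-0.1,0,0],"delta_rot":[0,0,0]},
    {"translation":[-0.1,0,0],"delta_rot":[0,0,0]},
  ],
)

```text
t: 11.98
tool_pos: [0.4948, -0.0499, 0.0092]
ee_rot: [-0.001, -0.017, 1.0, 0.0]
contact_force: [-4.8, -0.4, 4.0]
finger_gap: 0.0239
```

```bash
python3 tr.py w8
```

```text
t 11.98 clamp mm [-94.9  -4.5   9.2] jaw yaw-cl -0.01 z [-0.002  0.    -1.   ] F cl [-4.82 -0.25  4.03] gap 23.9
266 white from 273 orange from 286 edge bottom z30 clamp [np.float64(-81.8), np.float64(-12.4)]
272 white from 273 orange from 286 edge bottom z30 clamp [np.float64(-81.8), np.float64(-8.8)]
280 white from 273 orange from 286 edge bottom z30 clamp [np.float64(-81.8), np.float64(-4.1)]
288 white from 274 orange from 286 edge bottom z30 clamp [np.float64(-81.1), np.float64(0.7)]
294 white from 274 orange from 286 edge bottom z30 clamp [np.float64(-81.1), np.float64(4.3)]
```

Emit:
move_arm(
  targets=[
    {"translation":[-0.1,0,0],"delta_rot":[0,0,0]},
    {"translation":[-0.1,0,0],"delta_rot":[0,0,0]},
    {"translation":[-0.1,0,0],"delta_rot":[0,0,0]},
  ],
)

```text
t: 12.28
tool_pos: [0.4948, -0.0499, 0.0093]
ee_rot: [-0.002, -0.017, 1.0, 0.0]
contact_force: [-8.7, -0.5, 6.6]
finger_gap: 0.0239
```

Emit:
move_arm(
  targets=[
    {"translation":[-0.1,0,0],"delta_rot":[0,0,0]},
    {"translation":[-0.1,0,0],"delta_rot":[0,0,0]},
    {"translation":[-0.1,0,0],"delta_rot":[0,0,0]},
  ],
)

```text
t: 12.53
tool_pos: [0.4948, -0.0499, 0.0092]
ee_rot: [-0.004, -0.017, 1.0, 0.0]
contact_force: [-11.5, -1.2, 9.4]
finger_gap: 0.0241
```

```bash
python3 tr.py w9
```

```text
t 12.53 clamp mm [-94.9  -4.4   9.2] jaw yaw-cl 0.02 z [-0.007 -0.    -1.   ] F cl [-11.55  -0.82   9.36] gap 24.1
266 white from 274 orange from 286 edge bottom z30 clamp [np.float64(-81.1), np.float64(-12.4)]
272 white from 274 orange from 286 edge bottom z30 clamp [np.float64(-81.1), np.float64(-8.8)]
280 white from 274 orange from 286 edge bottom z30 clamp [np.float64(-81.1), np.float64(-4.0)]
288 white from 275 orange from 286 edge bottom z30 clamp [np.float64(-80.4), np.float64(0.7)]
294 white from 274 orange from 286 edge bottom z30 clamp [np.float64(-81.1), np.float64(4.3)]
```

The plate is home: 11.5 N against the stop, and it stopped exactly at the predicted x of −95. The edge is square. Now I'll retreat and go above the knob.

Emit:
move_arm(
  targets=[
    {"translation":[2,0,0],"delta_rot":[0,0,0]},
    {"translation":[4.5,0,0],"delta_rot":[0,0,0]},
    {"translation":[6,0,-4],"delta_rot":[0,0,0]},
    {"translation":[6,0,-8],"delta_rot":[0,0,0]},
    {"translation":[6,0,-12],"delta_rot":[0,0,0]},
    {"translation":[6,0,-16],"delta_rot":[0,0,0]},
    {"translation":[6,0,-20],"delta_rot":[0,0,0]},
    {"translation":[6,0,-24],"delta_rot":[0,0,0]},
    {"translation":[6,0,-24],"delta_rot":[0,0,0]},
    {"translation":[6,0,-24],"delta_rot":[0,0,0]},
  ],
)

```text
t: 13.42
tool_pos: [0.4398, -0.0523, 0.2531]
ee_rot: [0.004, -0.017, 1.0, -0.001]
contact_force: [0.3, 0.6, -1.2]
finger_gap: 0.024
```

Emit:
move_arm(
  targets=[
    {"translation":[-4,0.4,0],"delta_rot":[0,0,0]},
    {"translation":[-8,0.4,0],"delta_rot":[0,0,0]},
    {"translation":[-12,0.4,0],"delta_rot":[0,0,0]},
    {"translation":[-15,0.4,0],"delta_rot":[0,0,0]},
    {"translation":[-15,0.4,0],"delta_rot":[0,0,0]},
    {"translation":[-15,0.4,0],"delta_rot":[0,0,0]},
  ],
  hand=-0.1,
)

```text
t: 13.92
tool_pos: [0.5872, -0.0425, 0.2457]
ee_rot: [-0.003, -0.017, 1.0, 0.001]
contact_force: [0.3, -0.6, 0.0]
finger_gap: 0.0517
```

```bash
python3 -c "
from h import *
state()
c=snap('wrist','w10'); t=snap('top','t10'); s=load('s0')
print('pred knobtop px',proj(c,W(38.8,-9.5,215)),'hub',proj(c,W(0,0,173)),'plate corners',[proj(c,W(-85,y,42)).round() for y in(-34,26)])
f=lambda i,s:cv2.resize(i,s,interpolation=cv2.INTER_CUBIC)
cv2.imwrite('pics/w10c.png',f(c['pixels'],(560,420)))"
```

```text
t 13.92 clamp mm [-2.300e+00 -2.000e-01  2.457e+02] jaw yaw-cl 0.02 z [-0.005  0.001 -1.   ] F cl [ 0.3  -0.57  0.01] gap 51.7
pred knobtop px [267.28068383 275.67655377] hub [279.53268023 212.50661469] plate corners [array([251., 113.]), array([301., 113.])]
```

View pics/w10c.png

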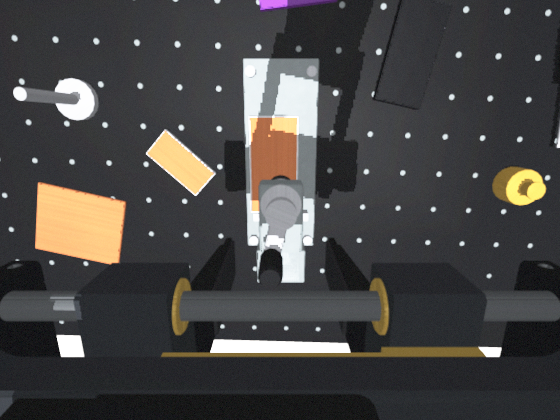

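The picture shows the plate's near edge at v≈117, u 249–298, level with the image axis, so it's square. The hub is at about (282,203) and the knob at about (270,265), its top hidden near the rail, close to the prediction. I'll refine the lateral position numerically.

```bash
python3 -c "
from h import *
c=load('w10'); g=c['pixels'].max(2).astype(int)
for v in (250,255,260,265,270,274): 
  r=g[v,240:310]; print(v,r[::2].tolist())
for z in(173,194,215): print(z,[proj(c,W(38.8,y,z)).round(1).tolist() for y in(-17.5,-7.5,2.5)])
print('bed front',proj(c,W(-150,-45,30)),proj(c,W(-150,45,30)))
r=c['pixels'][62,225:335].max(1); print(r.tolist())
t=load('t10')['pixels'];a=load('t0')['pixels']; 
"
```

```text
250 [58, 62, 60, 59, 63, 62, 63, 64, 93, 178, 217, 226, 104, 48, 24, 32, 25, 30, 59, 149, 160, 235, 244, 243, 244, 244, 244, 243, 243, 241, 220, 169, 129, 63, 66]
255 [62, 63, 59, 60, 63, 65, 56, 58, 118, 222, 195, 27, 24, 29, 22, 28, 30, 28, 28, 29, 28, 243, 251, 250, 250, 244, 244, 242, 241, 241, 239, 240, 200, 64, 61]
260 [56, 60, 60, 59, 56, 58, 62, 60, 108, 236, 120, 28, 23, 27, 32, 29, 24, 23, 27, 29, 26, 177, 251, 250, 250, 245, 241, 240, 241, 241, 239, 240, 181, 62, 61]
265 [58, 58, 62, 61, 62, 59, 58, 59, 74, 234, 32, 29, 26, 25, 26, 32, 25, 27, 23, 28, 28, 123, 245, 244, 243, 243, 246, 242, 241, 242, 241, 241, 171, 63, 65]
270 [57, 57, 57, 58, 59, 61, 58, 209, 170, 150, 28, 35, 42, 45, 57, 55, 51, 45, 39, 29, 28, 125, 246, 246, 246, 245, 243, 247, 244, 246, 240, 240, 148, 61, 63]
274 [59, 57, 56, 59, 56, 57, 61, 54, 65, 107, 39, 55, 61, 59, 63, 59, 60, 63, 58, 49, 29, 127, 248, 248, 248, 248, 248, 248, 247, 245, 238, 238, 149, 63, 63]
173 [[260.0, 254.0], [271.2, 254.0], [282.3, 254.0]]
194 [[258.6, 264.0], [270.6, 264.0], [282.5, 264.0]]
215 [[256.9, 275.7], [269.9, 275.7], [282.8, 275.7]]
bed front [241.04002327  55.79712184] [317.86976058  55.87085848]
[68, 68, 71, 70, 70, 71, 68, 72, 72, 71, 69, 71, 71, 71, 70, 72, 74, 92, 211, 241, 246, 244, 245, 245, 244, 243, 244, 245, 244, 245, 246, 245, 245, 245, 245, 245, 246, 246, 246, 246, 244, 245, 245, 197, 134, 132, 133, 136, 135, 134, 137, 132, 133, 133, 135, 132, 138, 136, 136, 137, 131, 135, 133, 133, 132, 135, 135, 132, 133, 136, 136, 139, 136, 138, 132, 132, 133, 134, 136, 132, 132, 135, 128, 133, 135, 134, 135, 133, 135, 133, 135, 135, 135, 111, 67, 40, 39, 42, 46, 44, 44, 45, 42, 43, 38, 44, 42, 39, 39, 40]
```

Emit:
move_arm(
  targets=[
    {"translation":[-4.1,-0.8,0],"delta_rot":[0,0,0]},
    {"translation":[-4.1,-0.8,0],"delta_rot":[0,0,0]},
    {"translation":[-4.1,-0.8,0],"delta_rot":[0,0,0]},
    {"translation":[-4.1,-0.8,0],"delta_rot":[0,0,0]},
  ],
  hand=-0.1,
)

```text
t: 14.35
tool_pos: [0.6278, -0.0496, 0.2496]
ee_rot: [0.0, -0.017, 1.0, -0.0]
contact_force: [0.2, -0.4, 0.1]
finger_gap: 0.0523
```

```bash
python3 -c "
from h import *
state((38.8,-8,162))"
```

```text
t 14.35 clamp mm [ 38.1  -8.6 249.6] jaw yaw-cl -0.03 z [ 0. -0. -1.] F cl [ 0.15 -0.42  0.11] gap 52.3
tool cm [-0.07  0.06  8.76]
```

Emit:
move_arm(
  targets=[
    {"translation":[-0.07,0.06,3],"delta_rot":[0,0,0]},
    {"translation":[-0.07,0.06,5],"delta_rot":[0,0,0]},
    {"translation":[-0.07,0.06,7],"delta_rot":[0,0,0]},
    {"translation":[-0.07,0.06,8.7],"delta_rot":[0,0,0]},
    {"translation":[-0.07,0.06,8.7],"delta_rot":[0,0,0]},
    {"translation":[-0.07,0.06,8.7],"delta_rot":[0,0,0]},
  ],
)

```text
t: 14.85
tool_pos: [0.6283, -0.0487, 0.1631]
ee_rot: [0.0, -0.017, 1.0, -0.0]
contact_force: [0.2, -0.3, 0.3]
finger_gap: 0.0522
```

```bash
python3 -c "
from h import *
state()
c=snap('wrist','w11')
cv2.imwrite('pics/w11c.png',cv2.resize(c['pixels'][150:310,180:380],(750,600),interpolation=cv2.INTER_CUBIC))"
```

```text
t 14.85 clamp mm [ 38.6  -7.7 163.1] jaw yaw-cl -0.02 z [ 0. -0. -1.] F cl [ 0.17 -0.31  0.3 ] gap 52.2
```

View pics/w11c.png

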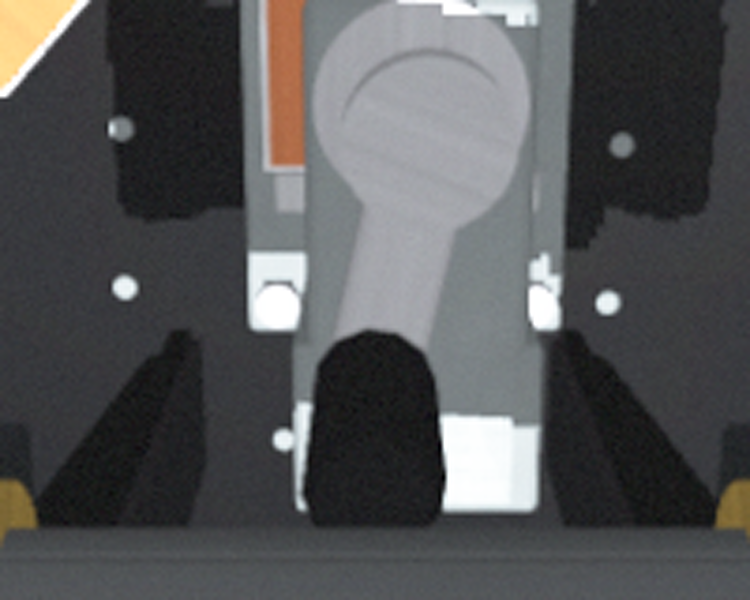

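The knob at (375,420) is centred between the fingers, and the plate's far end at (285,168) sits flush at the stop block. I'll close on the knob.

Emit:
move_arm(
  targets=[
    {"translation":[0,0,0],"delta_rot":[0,0,0]},
    {"translation":[0,0,0],"delta_rot":[0,0,0]},
    {"translation":[0,0,0],"delta_rot":[0,0,0]},
    {"translation":[0,0,0],"delta_rot":[0,0,0]},
    {"translation":[0,0,0],"delta_rot":[0,0,0]},
    {"translation":[0,0,0],"delta_rot":[0,0,0]},
  ],
  hand=1,
)

```text
t: 15.4
tool_pos: [0.6295, -0.049, 0.1625]
ee_rot: [0.0, -0.017, 1.0, -0.0]
contact_force: [0.2, 0.4, 1.3]
finger_gap: 0.0196
```

```bash
python3 -c "
from h import *
state()"
```

```text
t 15.4 clamp mm [ 39.8  -8.  162.5] jaw yaw-cl -0.02 z [ 0. -0. -1.] F cl [0.18 0.37 1.25] gap 19.6
```

```bash
cat > cir.py <<'E'
from h import *
import sys,json
# args: phi0 total n ax ay ; effort report first
p0,tot,n=map(float,sys.argv[1:4]); n=int(n)
o=get_obs(); F=o['contact_force']; d=o['tool_pos']-O3; ax,ay=(map(float,sys.argv[4:6]) if len(sys.argv)>5 else (0,0))
ph=np.arctan2(d@EY*1e3-ay,d@EX*1e3-ax); tx=EX*np.sin(ph)-EY*np.cos(ph); rr=EX*np.cos(ph)+EY*np.sin(ph)
print('t',round(o['t'],2),'phi meas',np.degrees(ph).round(1),'r',np.hypot(d@EX*1e3-ax,d@EY*1e3-ay).round(1),'pos',(d@EX*1e3).round(1),(d@EY*1e3).round(1),(o['tool_pos'][2]*1e3).round(1),'effort',(-F@tx).round(2),'radial',(F@rr).round(2),'z',F[2].round(2),'gap',(o['finger_gap']*1e3).round(1))
a=np.radians(p0)
rows=[]
for k in range(1,n+1):
    b=np.radians(p0-tot*k/n)
    rows.append({"translation":[round(-4*(np.cos(b)-np.cos(a)),2),round(4*(np.sin(b)-np.sin(a)),2),round(1.6*tot*k/n/360,2)],"delta_rot":[0,0,0]})
print(json.dumps(rows))
E
python3 cir.py -12 60 10
```

```text
Traceback (most recent call last):
  File "cir.py", line 7, in <module>
    print('t',round(o['t'],2),'phi meas',np.degrees(ph).round(1),'r',np.hypot(d@EX*1e3-ax,d@EY*1e3-ay).round(1),'pos',(d@EX*1e3).round(1),(d@EY*1e3).round(1),(o['tool_pos'][2]*1e3).round(1),'effort',(-F@tx).round(2),'radial',(F@rr).round(2),'z',F[2].round(2),'gap',(o['finger_gap']*1e3).round(1))
                                                                                                                                                                                                                                                                         ^^^^^^^^^^^^^^^^^^^^^^^^^^^
AttributeError: 'float' object has no attribute 'round'
```

```bash
sed -i "s/(o\['finger_gap'\]\*1e3).round(1)/round(o['finger_gap']*1e3,1)/" cir.py; python3 cir.py -12 60 10
```

```text
t 15.4 phi meas -11.4 r 40.6 pos 39.8 -8.0 162.5 effort 0.4 radial 0.1 z 1.25 gap 19.6
[{"translation": [0.11, -0.4, 0.03], "delta_rot": [0, 0, 0]}, {"translation": [0.26, -0.8, 0.05], "delta_rot": [0, 0, 0]}, {"translation": [0.45, -1.17, 0.08], "delta_rot": [0, 0, 0]}, {"translation": [0.68, -1.52, 0.11], "delta_rot": [0, 0, 0]}, {"translation": [0.94, -1.84, 0.13], "delta_rot": [0, 0, 0]}, {"translation": [1.24, -2.14, 0.16], "delta_rot": [0, 0, 0]}, {"translation": [1.56, -2.4, 0.19], "delta_rot": [0, 0, 0]}, {"translation": [1.91, -2.63, 0.21], "delta_rot": [0, 0, 0]}, {"translation": [2.29, -2.82, 0.24], "delta_rot": [0, 0, 0]}, {"translation": [2.68, -2.97, 0.27], "delta_rot": [0, 0, 0]}]
```

Emit:
move_arm(
  targets=[
    {"translation":[0.11,-0.4,0.03],"delta_rot":[0,0,0]},
    {"translation":[0.26,-0.8,0.05],"delta_rot":[0,0,0]},
    {"translation":[0.45,-1.17,0.08],"delta_rot":[0,0,0]},
    {"translation":[0.68,-1.52,0.11],"delta_rot":[0,0,0]},
    {"translation":[0.94,-1.84,0.13],"delta_rot":[0,0,0]},
    {"translation":[1.24,-2.14,0.16],"delta_rot":[0,0,0]},
    {"translation":[1.56,-2.4,0.19],"delta_rot":[0,0,0]},
    {"translation":[1.91,-2.63,0.21],"delta_rot":[0,0,0]},
    {"translation":[2.29,-2.82,0.24],"delta_rot":[0,0,0]},
    {"translation":[2.68,-2.97,0.27],"delta_rot":[0,0,0]},
  ],
)

```text
t: 16.23
tool_pos: [0.6037, -0.0794, 0.1599]
ee_rot: [0.001, -0.017, 1.0, 0.0]
contact_force: [3.5, 5.2, 1.6]
finger_gap: 0.0196
```

```bash
python3 cir.py -72 60 10
```

```text
t 16.23 phi meas -70.9 r 39.7 pos 13.0 -37.5 159.9 effort 5.11 radial -3.6 z 1.62 gap 19.6
[{"translation": [0.4, -0.11, 0.03], "delta_rot": [0, 0, 0]}, {"translation": [0.82, -0.17, 0.05], "delta_rot": [0, 0, 0]}, {"translation": [1.24, -0.2, 0.08], "delta_rot": [0, 0, 0]}, {"translation": [1.65, -0.17, 0.11], "delta_rot": [0, 0, 0]}, {"translation": [2.07, -0.11, 0.13], "delta_rot": [0, 0, 0]}, {"translation": [2.47, -0.0, 0.16], "delta_rot": [0, 0, 0]}, {"translation": [2.86, 0.15, 0.19], "delta_rot": [0, 0, 0]}, {"translation": [3.24, 0.34, 0.21], "delta_rot": [0, 0, 0]}, {"translation": [3.59, 0.57, 0.24], "delta_rot": [0, 0, 0]}, {"translation": [3.91, 0.83, 0.27], "delta_rot": [0, 0, 0]}]
```

Emit:
move_arm(
  targets=[
    {"translation":[0.4,-0.08,0.03],"delta_rot":[0,0,0]},
    {"translation":[0.82,-0.12,0.05],"delta_rot":[0,0,0]},
    {"translation":[1.24,-0.12,0.08],"delta_rot":[0,0,0]},
    {"translation":[1.65,-0.09,0.11],"delta_rot":[0,0,0]},
    {"translation":[2.07,-0.03,0.13],"delta_rot":[0,0,0]},
    {"translation":[2.47,0.08,0.16],"delta_rot":[0,0,0]},
    {"translation":[2.86,0.23,0.19],"delta_rot":[0,0,0]},
    {"translation":[3.24,0.42,0.21],"delta_rot":[0,0,0]},
    {"translation":[3.59,0.65,0.24],"delta_rot":[0,0,0]},
    {"translation":[3.91,0.91,0.27],"delta_rot":[0,0,0]},
  ],
)

```text
t: 17.07
tool_pos: [0.5653, -0.0732, 0.1573]
ee_rot: [0.002, -0.016, 1.0, -0.001]
contact_force: [7.0, 0.5, -0.7]
finger_gap: 0.0194
```

```bash
python3 cir.py -132 40 10 0 0.8
```

```text
t 17.07 phi meas -129.2 r 39.9 pos -25.2 -30.1 157.3 effort 5.27 radial -4.67 z -0.67 gap 19.4
[{"translation": [0.2, 0.19, 0.02], "delta_rot": [0, 0, 0]}, {"translation": [0.39, 0.4, 0.04], "delta_rot": [0, 0, 0]}, {"translation": [0.56, 0.62, 0.05], "delta_rot": [0, 0, 0]}, {"translation": [0.72, 0.85, 0.07], "delta_rot": [0, 0, 0]}, {"translation": [0.86, 1.09, 0.09], "delta_rot": [0, 0, 0]}, {"translation": [0.98, 1.35, 0.11], "delta_rot": [0, 0, 0]}, {"translation": [1.08, 1.6, 0.12], "delta_rot": [0, 0, 0]}, {"translation": [1.17, 1.87, 0.14], "delta_rot": [0, 0, 0]}, {"translation": [1.24, 2.14, 0.16], "delta_rot": [0, 0, 0]}, {"translation": [1.28, 2.42, 0.18], "delta_rot": [0, 0, 0]}]
```

Emit:
move_arm(
  targets=[
    {"translation":[0.17,0.19,0.02],"delta_rot":[0,0,0]},
    {"translation":[0.33,0.4,0.04],"delta_rot":[0,0,0]},
    {"translation":[0.46,0.62,0.05],"delta_rot":[0,0,0]},
    {"translation":[0.62,0.85,0.07],"delta_rot":[0,0,0]},
    {"translation":[0.76,1.09,0.09],"delta_rot":[0,0,0]},
    {"translation":[0.88,1.35,0.11],"delta_rot":[0,0,0]},
    {"translation":[0.98,1.6,0.12],"delta_rot":[0,0,0]},
    {"translation":[1.07,1.87,0.14],"delta_rot":[0,0,0]},
    {"translation":[1.14,2.14,0.16],"delta_rot":[0,0,0]},
    {"translation":[1.18,2.42,0.18],"delta_rot":[0,0,0]},
  ],
)

```text
t: 17.9
tool_pos: [0.5507, -0.0488, 0.1554]
ee_rot: [-0.001, -0.017, 1.0, -0.001]
contact_force: [-1.1, -5.1, 4.1]
finger_gap: 0.0194
```

```bash
python3 cir.py -172 40 8 0 0.8
```

```text
t 17.9 phi meas -171.3 r 39.4 pos -39.0 -5.1 155.4 effort 4.82 radial 2.06 z 4.11 gap 19.4
[{"translation": [0.03, 0.35, 0.02], "delta_rot": [0, 0, 0]}, {"translation": [0.04, 0.7, 0.04], "delta_rot": [0, 0, 0]}, {"translation": [0.01, 1.04, 0.07], "delta_rot": [0, 0, 0]}, {"translation": [-0.05, 1.39, 0.09], "delta_rot": [0, 0, 0]}, {"translation": [-0.14, 1.73, 0.11], "delta_rot": [0, 0, 0]}, {"translation": [-0.25, 2.06, 0.13], "delta_rot": [0, 0, 0]}, {"translation": [-0.4, 2.37, 0.16], "delta_rot": [0, 0, 0]}, {"translation": [-0.57, 2.68, 0.18], "delta_rot": [0, 0, 0]}]
```

Emit:
move_arm(
  targets=[
    {"translation":[0.06,0.35,0.02],"delta_rot":[0,0,0]},
    {"translation":[0.08,0.7,0.04],"delta_rot":[0,0,0]},
    {"translation":[0.05,1.04,0.07],"delta_rot":[0,0,0]},
    {"translation":[-0.01,1.39,0.09],"delta_rot":[0,0,0]},
    {"translation":[-0.1,1.73,0.11],"delta_rot":[0,0,0]},
    {"translation":[-0.21,2.06,0.13],"delta_rot":[0,0,0]},
    {"translation":[-0.36,2.37,0.16],"delta_rot":[0,0,0]},
    {"translation":[-0.53,2.68,0.18],"delta_rot":[0,0,0]},
  ],
)

```text
t: 18.57
tool_pos: [0.556, -0.0205, 0.1535]
ee_rot: [-0.0, -0.017, 1.0, -0.0]
contact_force: [-1.9, -5.0, 4.6]
finger_gap: 0.0196
```

```bash
python3 cir.py -212 40 8 0 0.8
```

```text
t 18.57 phi meas 146.0 r 39.5 pos -32.8 22.9 153.5 effort 5.26 radial -1.09 z 4.56 gap 19.6
[{"translation": [-0.2, 0.29, 0.02], "delta_rot": [0, 0, 0]}, {"translation": [-0.42, 0.56, 0.04], "delta_rot": [0, 0, 0]}, {"translation": [-0.66, 0.81, 0.07], "delta_rot": [0, 0, 0]}, {"translation": [-0.93, 1.03, 0.09], "delta_rot": [0, 0, 0]}, {"translation": [-1.21, 1.24, 0.11], "delta_rot": [0, 0, 0]}, {"translation": [-1.51, 1.41, 0.13], "delta_rot": [0, 0, 0]}, {"translation": [-1.83, 1.56, 0.16], "delta_rot": [0, 0, 0]}, {"translation": [-2.16, 1.68, 0.18], "delta_rot": [0, 0, 0]}]
```

Emit:
move_arm(
  targets=[
    {"translation":[-0.2,0.29,0.02],"delta_rot":[0,0,0]},
    {"translation":[-0.42,0.56,0.04],"delta_rot":[0,0,0]},
    {"translation":[-0.66,0.81,0.06],"delta_rot":[0,0,0]},
    {"translation":[-0.93,1.03,0.08],"delta_rot":[0,0,0]},
    {"translation":[-1.21,1.24,0.1],"delta_rot":[0,0,0]},
    {"translation":[-1.51,1.41,0.12],"delta_rot":[0,0,0]},
    {"translation":[-1.83,1.56,0.14],"delta_rot":[0,0,0]},
    {"translation":[-2.16,1.68,0.16],"delta_rot":[0,0,0]},
  ],
)

```text
t: 19.23
tool_pos: [0.5769, -0.0036, 0.1516]
ee_rot: [-0.001, -0.017, 1.0, -0.0]
contact_force: [-3.1, -5.2, 5.4]
finger_gap: 0.0197
```

```bash
python3 cir.py -253 40 8 0 0.8
```

```text
t 19.23 phi meas 106.4 r 39.9 pos -11.3 39.1 151.6 effort 4.63 radial -3.96 z 5.43 gap 19.7
[{"translation": [-0.34, 0.09, 0.02], "delta_rot": [0, 0, 0]}, {"translation": [-0.68, 0.14, 0.04], "delta_rot": [0, 0, 0]}, {"translation": [-1.03, 0.17, 0.07], "delta_rot": [0, 0, 0]}, {"translation": [-1.38, 0.17, 0.09], "delta_rot": [0, 0, 0]}, {"translation": [-1.73, 0.14, 0.11], "delta_rot": [0, 0, 0]}, {"translation": [-2.07, 0.07, 0.13], "delta_rot": [0, 0, 0]}, {"translation": [-2.41, -0.02, 0.16], "delta_rot": [0, 0, 0]}, {"translation": [-2.73, -0.14, 0.18], "delta_rot": [0, 0, 0]}]
```

Emit:
move_arm(
  targets=[
    {"translation":[-0.34,0.06,0.01],"delta_rot":[0,0,0]},
    {"translation":[-0.68,0.08,0.02],"delta_rot":[0,0,0]},
    {"translation":[-1.03,0.1,0.03],"delta_rot":[0,0,0]},
    {"translation":[-1.38,0.1,0.05],"delta_rot":[0,0,0]},
    {"translation":[-1.73,0.07,0.07],"delta_rot":[0,0,0]},
    {"translation":[-2.07,0,0.09],"delta_rot":[0,0,0]},
    {"translation":[-2.41,-0.09,0.11],"delta_rot":[0,0,0]},
    {"translation":[-2.73,-0.21,0.13],"delta_rot":[0,0,0]},
  ],
)

```text
t: 19.9
tool_pos: [0.6025, -0.0033, 0.15]
ee_rot: [-0.003, -0.017, 1.0, 0.001]
contact_force: [-8.8, -1.4, 9.2]
finger_gap: 0.0195
```

```bash
python3 cir.py -293 40 8 0 0.8
```

```text
t 19.9 phi meas 69.3 r 40.4 pos 14.3 38.6 150.0 effort 7.85 radial -4.15 z 9.19 gap 19.5
[{"translation": [-0.31, -0.15, 0.02], "delta_rot": [0, 0, 0]}, {"translation": [-0.62, -0.33, 0.04], "delta_rot": [0, 0, 0]}, {"translation": [-0.9, -0.53, 0.07], "delta_rot": [0, 0, 0]}, {"translation": [-1.17, -0.76, 0.09], "delta_rot": [0, 0, 0]}, {"translation": [-1.41, -1.01, 0.11], "delta_rot": [0, 0, 0]}, {"translation": [-1.63, -1.27, 0.13], "delta_rot": [0, 0, 0]}, {"translation": [-1.83, -1.56, 0.16], "delta_rot": [0, 0, 0]}, {"translation": [-2.0, -1.87, 0.18], "delta_rot": [0, 0, 0]}]
```

Effort has risen to 7.9 N from about 5.0 N, so it looks like contact. I'll take small steps now.

Emit:
move_arm(
  targets=[
    {"translation":[-0.16,-0.09,0.01],"delta_rot":[0,0,0]},
    {"translation":[-0.32,-0.18,0.02],"delta_rot":[0,0,0]},
    {"translation":[-0.48,-0.28,0.03],"delta_rot":[0,0,0]},
  ],
)

```text
t: 20.15
tool_pos: [0.607, -0.0051, 0.1498]
ee_rot: [-0.003, -0.017, 1.0, 0.002]
contact_force: [-9.0, 2.1, 9.3]
finger_gap: 0.0193
```

```bash
python3 cir.py -299 8 3 0 0.8
```

```text
t 20.15 phi meas 62.3 r 40.5 pos 18.8 36.6 149.8 effort 8.99 radial -1.99 z 9.27 gap 19.3
[{"translation": [-0.16, -0.09, 0.01], "delta_rot": [0, 0, 0]}, {"translation": [-0.32, -0.2, 0.02], "delta_rot": [0, 0, 0]}, {"translation": [-0.47, -0.3, 0.04], "delta_rot": [0, 0, 0]}]
```

Emit:
move_arm(
  targets=[
    {"translation":[-0.16,-0.1,0.01],"delta_rot":[0,0,0]},
    {"translation":[-0.32,-0.2,0.01],"delta_rot":[0,0,0]},
    {"translation":[-0.47,-0.3,0.02],"delta_rot":[0,0,0]},
  ],
)

```text
t: 20.4
tool_pos: [0.6114, -0.0074, 0.1495]
ee_rot: [-0.004, -0.017, 1.0, 0.003]
contact_force: [-10.7, 2.4, 10.4]
finger_gap: 0.0194
```

```bash
python3 cir.py -307 4 3 0 0.8
```

```text
t 20.4 phi meas 55.3 r 40.6 pos 23.1 34.2 149.5 effort 10.33 radial -3.79 z 10.37 gap 19.4
[{"translation": [-0.07, -0.06, 0.01], "delta_rot": [0, 0, 0]}, {"translation": [-0.15, -0.12, 0.01], "delta_rot": [0, 0, 0]}, {"translation": [-0.22, -0.18, 0.02], "delta_rot": [0, 0, 0]}]
```

Effort is 10.3 N, about 5.3 N above running, with a slope of about 10 N/rad, so it's in the middle of the snug window. I'll unload the arm gently before opening.

Emit:
move_arm(
  targets=[
    {"translation":[0.11,0.03,-0.05],"delta_rot":[0,0,0]},
    {"translation":[0.22,0.06,-0.1],"delta_rot":[0,0,0]},
    {"translation":[0.22,0.06,-0.1],"delta_rot":[0,0,0]},
  ],
)

```text
t: 20.65
tool_pos: [0.6112, -0.0075, 0.1498]
ee_rot: [-0.001, -0.017, 1.0, 0.002]
contact_force: [-1.6, 5.1, 2.3]
finger_gap: 0.0194
```

```bash
python3 cir.py -307 4 3 0 0.8
```

```text
t 20.65 phi meas 55.5 r 40.3 pos 22.8 34.0 149.8 effort 4.13 radial 3.45 z 2.3 gap 19.4
[{"translation": [-0.07, -0.06, 0.01], "delta_rot": [0, 0, 0]}, {"translation": [-0.15, -0.12, 0.01], "delta_rot": [0, 0, 0]}, {"translation": [-0.22, -0.18, 0.02], "delta_rot": [0, 0, 0]}]
```

Emit:
move_arm(
  targets=[
    {"translation":[0.02,0.06,0],"delta_rot":[0,0,0]},
    {"translation":[0.04,0.12,-0.02],"delta_rot":[0,0,0]},
    {"translation":[0.04,0.12,-0.02],"delta_rot":[0,0,0]},
  ],
)

```text
t: 20.9
tool_pos: [0.611, -0.0076, 0.1499]
ee_rot: [-0.001, -0.017, 1.0, 0.001]
contact_force: [-0.3, 3.3, -1.5]
finger_gap: 0.0194
```

```bash
python3 cir.py -307 4 3 0 0.8
```

```text
t 20.9 phi meas 55.6 r 40.2 pos 22.7 34.0 149.9 effort 2.02 radial 2.66 z -1.49 gap 19.4
[{"translation": [-0.07, -0.06, 0.01], "delta_rot": [0, 0, 0]}, {"translation": [-0.15, -0.12, 0.01], "delta_rot": [0, 0, 0]}, {"translation": [-0.22, -0.18, 0.02], "delta_rot": [0, 0, 0]}]
```

Nearly unloaded. I'll open to about 52 mm, then lift straight up.

Emit:
move_arm(
  targets=[
    {"translation":[0,0.05,0],"delta_rot":[0,0,0]},
    {"translation":[0,0.05,0],"delta_rot":[0,0,0]},
    {"translation":[0,0.05,0],"delta_rot":[0,0,0]},
    {"translation":[0,0.05,0],"delta_rot":[0,0,0]},
    {"translation":[0,0.05,0],"delta_rot":[0,0,0]},
    {"translation":[0,0.05,0],"delta_rot":[0,0,0]},
  ],
  hand=-0.1,
)

```text
t: 21.4
tool_pos: [0.6115, -0.0081, 0.1514]
ee_rot: [0.0, -0.017, 1.0, -0.0]
contact_force: [0.1, -0.1, -0.2]
finger_gap: 0.0508
```

Emit:
move_arm(
  targets=[
    {"translation":[0,0.05,-2],"delta_rot":[0,0,0]},
    {"translation":[0,0.05,-5],"delta_rot":[0,0,0]},
    {"translation":[0,0.05,-9],"delta_rot":[0,0,0]},
    {"translation":[0,0.05,-12],"delta_rot":[0,0,0]},
    {"translation":[4,0.05,-14],"delta_rot":[0,0,0]},
    {"translation":[8,0.05,-14],"delta_rot":[0,0,0]},
    {"translation":[8,0.05,-14],"delta_rot":[0,0,0]},
    {"translation":[8,0.05,-14],"delta_rot":[0,0,0]},
  ],
)

```text
t: 22.07
tool_pos: [0.5302, -0.0101, 0.2919]
ee_rot: [0.001, -0.017, 1.0, -0.0]
contact_force: [1.3, 0.3, -1.1]
finger_gap: 0.0526
```

```bash
python3 -c "
from h import *
state()
c=snap('wrist','w12'); s=snap('scene','s12')
K=W(40*np.cos(np.radians(55)),.8+40*np.sin(np.radians(55)),199)
print('pred knobtop',proj(c,K),'plate near',[proj(c,W(-85,y,42)).round() for y in(-34,26)])
f=lambda i,s:cv2.resize(i,s,interpolation=cv2.INTER_CUBIC)
cv2.imwrite('pics/w12c.png',np.hstack([f(c['pixels'][60:300,180:380],(400,480)),f(s['pixels'][200:310,215:325],(400,480))]))"
```

```text
t 22.07 clamp mm [-58.2  34.2 291.9] jaw yaw-cl -0.04 z [ 0.002 -0.    -1.   ] F cl [ 1.27  0.29 -1.07] gap 52.6
pred knobtop [278.87878607 282.33766581] plate near [array([230., 155.]), array([274., 155.])]
```

View pics/w12c.png

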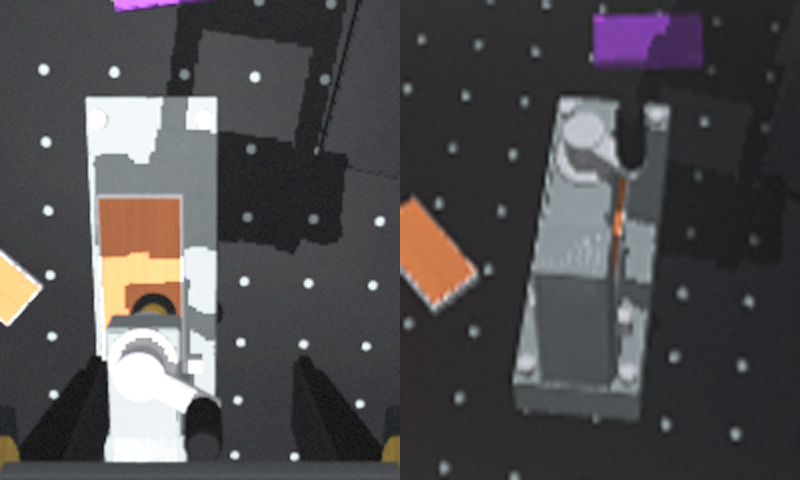

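The view shows the plate at u 98–183, square to the bed and home. The pad at (152,305) is down on it, the crank is released with its knob at (205,425), and the gripper is clear. I'm handing in.

```bash
python3 -c "
from h import *
print(hand_in())"
```

```text
the job is handed in; nothing more can be done
None
```

The plate is home and square against the back stop, the crank is wound snug and released, and the job was handed in at about 22 s of the 72 s allowed. `hand_in` gave no verdict.

- **Push:** The first pass did nothing, because the part-open fingertips sat higher than I assumed and passed over the plate. I backed off, lowered and pushed again. The plate stopped at the predicted position and took 11.5 N against the stop, with its edge level to within a pixel.
- **Winding:** I gripped the knob and wound about 293° clockwise. The running effort was about 5 N. Contact came roughly 30° before the end, and the effort then rose by about 10 N per radian.
- **Snugging:** I stopped at 10.3 N, about 5.3 N above the running effort, which is inside the 3 to 8 N window. I unloaded the arm, opened the fingers and lifted clear, and the crank stayed put.
- **Last checks:** The final picture shows the plate square, the pad down on it and the gripper clear. I didn't touch any of the other items on the bench, though the final close-up doesn't show them all.
- **Disagreements:** The wrist camera put the plate about 3 to 4 mm further in than the arm did. It also put the bed's front edge 2.5 mm off the same way, so I take this as calibration bias. The plate sits about 8 mm to the right of the bed's centre line (the −y side of the clamp), and I didn't correct that.

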